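# Nest a bag lock face down in the riveting jig and add its fittings

### The job

Take the brass bag lock from its green stand, set its lower edge in the jig's rubber-floored pocket and tip it over so that it lies brass face down, fully home and let go. Then press it down on its dark back against the sprung floor, gently, and let it come back up. Also put the brass knob and the blue-capped steel setter into the open well of the same jig; leave the other things on the bench alone.

Things in the scene. Friction and masses are not known exactly. Their poses are not given: they have to be found in the camera images.
- lock: bag lock: brass plate 60 x 44 x 4 mm, dark lock body 44 x 28 x 8 mm centred on its back (12 mm over both), 0.11 kg. Stands on a 60 mm edge in the stand. Origin: middle of that lower edge, on the brass face. z: up the 44 mm height, y: along the 60 mm, x: out of the back (face at x = 0 looks along -x, plate back at 4 mm, body back at 12 mm). Brass face down: x points up
- lock_face (a point): centre of the lock's brass face, 22 mm above the body origin along its z; axes as the lock's
- stand: green steel stand, fixed, base 64 x 84 x 5 mm, with two slotted posts 20 mm tall (top 25 mm above the bench) that hold the 8 mm at either end of the lock's plate with 2.5 mm play, its lower edge 5 mm above the bench; the middle 48 mm between the posts is free for fingers. Origin: centre of its underside; the slots run along its y
- jig: wooden jig block, fixed, 104 (x) x 190 (y) x 30 mm (z). Origin: centre of its underside. It holds the lock pocket on its -y side and the fittings' well on its +y side
- pocket (a point): centre of the mouth of the lock pocket, level with the jig's top, 45 mm to -y of the jig's middle; axes as the jig's. The pocket measures 48 mm along x and 64 mm along y (2 mm play all round the plate). Its floor is a black sprung pad that rests 6 mm below the mouth and gives way up to 8 mm when pressed
- pad (a joint): travel of the sprung pad downwards, 0 (up) to 0.008 m (bottomed); it starts to move at 3 N and bottoms at 11 N
- well (a point): centre of the floor of the open well, 42 mm to +y of the jig's middle, 6 mm above the bench; well 76 mm along x, 80 mm along y, 24 mm deep; axes as the jig's
- knob: brass turn-knob standing upright, 24 mm tall, foot flange 26 mm across and 5 mm tall, above it a 20 mm round grip. Origin: centre of its underside
- setter: round steel setter standing upright, 18 mm across for the lower 30 mm, then a blue cap 15 mm across, 44 mm tall in all. Origin: centre of its underside
- awl: wooden-handled awl lying on the bench, 150 mm long (bystander)
- marker: black marker pen lying on the bench, 120 mm long, 16 mm thick (bystander)
- pliers: blue-handled pliers lying on the bench, about 145 mm long, 16 mm high (bystander)
- wax_tin: red round tin with an aluminium lid, 60 mm across, 35 mm tall (bystander)
- spool: orange thread spool, 44 mm across, 50 mm tall (bystander)

How it is judged:
By the outcome, as a careful person would: the job done as asked, in the order asked, and still so for the second after the job is handed in, with the robot touching nothing.
It also fails if it takes over 72 s, if anything falls off the work surface, if the arm or the gripper's body presses on something with over 40 N, if the wrist force passes 120 N, or if a joint passes its speed limit or range.

### The arm

A 6-joint arm with a two-finger parallel gripper is mounted at the origin on the work surface. World frame = base frame: x ahead of the robot, y to its left, z up, the work surface at z = 0. Lengths are in m, angles in degrees, forces in N, time in s.
With the tool pointing down it reaches from about 0.325 to 0.85 m from the base axis. Payload 15.5 kg.
Tool frame: the origin (TCP) lies at the very end of the fingers, on their centre line; the grasp point (between the pads) lies arm.grip_depth behind it (arm.grip_depth is the distance from the TCP to the grasp point, in m); z points along the fingers, y is the line along which they close (so a half turn about z gives the same grasp; the last joint's range is limited). The gripper opens to 91 mm and grips with 3 to 60 N. Pads are 32 mm wide; open, the fingers measure 118 mm over their backs; the gripper's body (76 mm by 178 mm) begins 60 mm behind the grasp point.
Start: joints at [66.205, 28.281, 77.091, -0, 74.628, -5.472], TCP at [0.196, 0.593, 0.214] pointing down, gripper open.
Joint ranges: [-166.48, 166.48], [-47.26, 123.95], [12.59, 153.08], [-70.14, 250.14], [6.76, 159.57], [-176.63, 176.63]. Speed limits (degrees/s): [108.29, 108.29, 147.25, 172.46, 172.46, 172.46].

### API

Orientations are given as a 3x3 rotation matrix whose columns are the frame's x, y, z axes.
In Python, from rig import arm gives the robot as it stands. Calls block until the motion is done:
- arm.move_to(position, orientation): joint-space move of the TCP to a pose.
- arm.move_l(position, orientation=None, feed=0.15): straight line of the TCP; orientation=None keeps the orientation; feed is the mean speed in m/s.
- arm.move_joints(angles): joint-space move.
- arm.grip(opening): finger opening in m; the grip force is fixed at half the most; returns when the fingers have stopped.
- arm.sleep(seconds).
- arm.solve_ik(position, orientation): joint angles nearest the present ones, or None.
- arm.snapshot(name): name is "side" or "top"; returns the picture (400x640x3 uint8, red, green, blue); there is no depth.
- arm.get_calibration(name): a dict with "intrinsics" (3x3 intrinsics, pixels), "cam_to_world" (4x4, takes a point from camera to world coordinates). Camera axes: x right, y down, z forward; pixel columns grow to the right and rows downward; lengths in m; the calibration is good to about 2 mm. A picture is of the moment at which its call begins. get_calibration takes no time and is no camera call.
A pose or a line that the arm cannot do raises arm.Unreachable and nothing moves.
- arm.sign_off(): hands the job in; it is judged then, once.
Readings, each from a call of its own:
- arm.current_t(): time.
- arm.current_joint_positions(): joint angles.
- arm.current_dq(): joint speeds.
- arm.current_tau(): joint torques, N m.
- arm.current_ee_pos(): TCP position.
- arm.current_tool_rot(): TCP orientation.
- arm.current_force(): force on the tool from outside, world axes, zero at the start.
- arm.current_torque(): the same for the moment, N m.
- arm.current_width(): finger opening in m.
- arm.current_grasp_force(): force on a finger pad.
Only numpy, scipy, OpenCV 4.12 (cv2) and the standard library are available. Lean on these libraries where they do the work, as an engineer would, in place of code of your own. Each camera call takes 0.05 s, during which the arm holds its last target. There are 200 camera calls.

## Working session

There is one attempt and no reset: what is moved stays moved. The work goes in short steps, each a Python script; the robot and the scene stay as the last script left them, time stands still between calls to the robot, and variables do not carry over. Pictures are saved under pics/ and viewed, at most 10 in all, crops included, and the job is handed in when it is done.

```bash
mkdir -p pics; ls
python3 - <<'E'
from rig import arm
import cv2,numpy as np
for n in("top","side"):
    cv2.imwrite(f"pics/{n}0.png",arm.snapshot(n)[...,::-1])
    c=arm.get_calibration(n);print(n,np.round(c["intrinsics"],1).tolist(),np.round(c["cam_to_world"],4).tolist())
print(arm.grip_depth,arm.current_t(),arm.current_tool_rot(),arm.current_force())
E
```

```text
pics
top [[512.9, 0.0, 319.4], [0.0, 512.9, 203.0], [0.0, 0.0, 1.0]] [[0.0287, -0.9978, 0.06, 0.483], [-0.9996, -0.0289, -0.0022, 0.0529], [0.004, -0.0599, -0.9982, 1.4008], [0.0, 0.0, 0.0, 1.0]]
side [[469.9, 0.0, 312.5], [0.0, 469.9, 203.2], [0.0, 0.0, 1.0]] [[0.8553, -0.3568, 0.3757, -0.0377], [-0.5181, -0.6, 0.6095, -0.9299], [0.008, -0.716, -0.698, 1.1345], [0.0, 0.0, 0.0, 1.0]]
0.0188 0.1 [[-9.49304063e-01  3.14359000e-01 -4.63906244e-04]
 [ 3.14359322e-01  9.49303496e-01 -1.04386310e-03]
 [ 1.12240061e-04 -1.13677673e-03 -9.99999348e-01]] [-0.61438772  0.06044345  0.09726602]
```

View pics/top0.png

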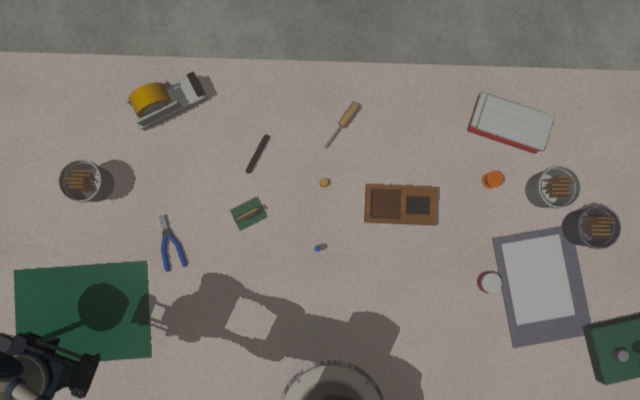

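View pics/side0.png

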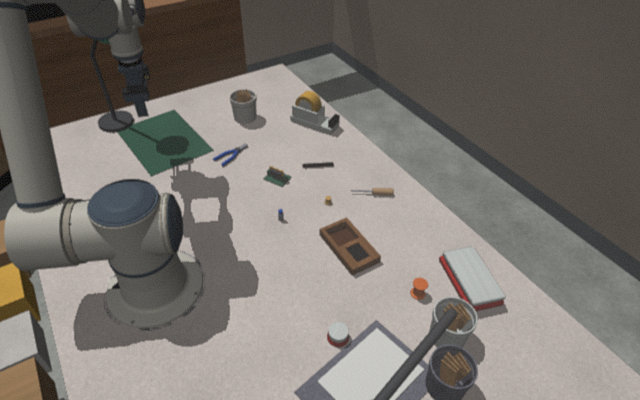

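Top view: stand and lock at about (249,213), knob (324,183), setter (319,248), jig (401,204) with the well on the left and the black pocket on the right. Side view: stand (277,176), knob (328,200), setter (281,215), jig (350,246). Next I enlarge these.

Run:
```python
import cv2,numpy as np
t=cv2.imread("pics/top0.png");s=cv2.imread("pics/side0.png")
def c(i,x,y,w,W,H):
    return cv2.resize(i[y:y+w*H//W,x:x+w],(W,H),interpolation=cv2.INTER_CUBIC)
a=np.hstack([c(t,225,192,48,400,300),c(s,257,158,40,400,300)])
b=np.hstack([c(t,360,170,84,400,300),c(s,312,212,76,400,300)])
cv2.imwrite("pics/m1.png",np.vstack([a,b]))
```

```text
(no output)
```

View pics/m1.png

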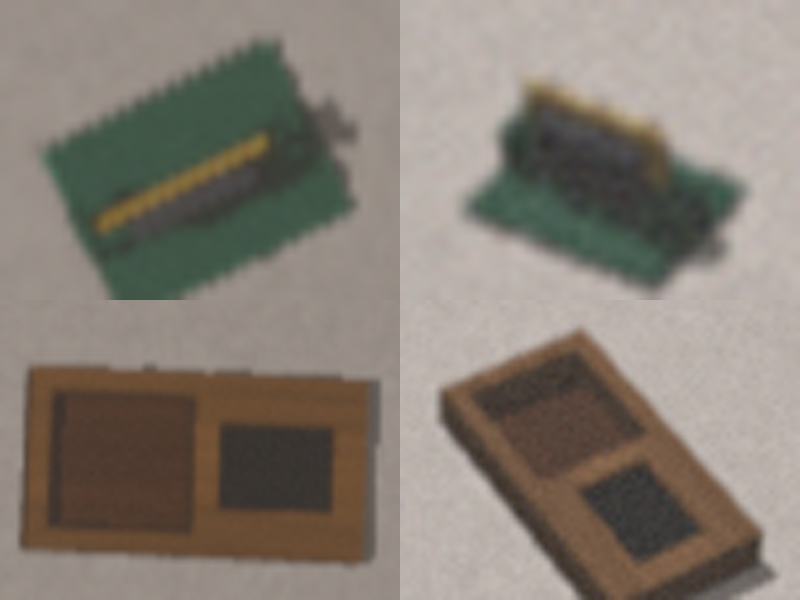

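The crops show clear corners. In the top view (panel 1) the brass strip runs (97,222)–(268,140) and the dark body is on the robot's side. The jig is in panel 3, with pocket corners (220,426)–(331,511). I'll fit models to colour masks in both views, with height left free.

```bash
cat > meas.py <<'E'
import cv2,numpy as np
from scipy.optimize import minimize
from rig import arm
K=6
cal={n:arm.get_calibration(n) for n in("top","side")}
def proj(n,P):
    c=cal[n];M=np.linalg.inv(c["cam_to_world"]);q=(M[:3,:3]@np.asarray(P).T).T+M[:3,3]
    q=q@c["intrinsics"].T;return q[:,:2]/q[:,2:]
def mask(img,roi,f):
    x,y,w,h=roi;i=cv2.resize(img[y:y+h,x:x+w],None,fx=K,fy=K,interpolation=cv2.INTER_CUBIC)
    m=f(cv2.cvtColor(i,cv2.COLOR_RGB2HSV).astype(int),i.astype(int)).astype(np.uint8)
    n,l,s,_=cv2.connectedComponentsWithStats(m);m=(l==1+np.argmax(s[1:,4])).astype(np.uint8)
    h=cv2.convexHull(cv2.findNonZero(m));o=np.zeros_like(m);cv2.fillPoly(o,[h],1);return o
def sil(n,roi,P,shape):
    p=((proj(n,P)-roi[:2])+.5)*K-.5
    h=cv2.convexHull(p.astype(np.float32));o=np.zeros(shape,np.uint8)
    cv2.fillPoly(o,[np.round(h*16).astype(np.int32)],1,shift=4);return o
def box(x,y,z):return np.array([[a,b,c] for a in x for b in y for c in z])
def cyl(r,z):
    a=np.linspace(0,6.28,40);return np.array([[r*np.cos(t),r*np.sin(t),h] for t in a for h in z])
def fit(masks,rois,pts,p0,free):
    p0=np.array(p0,float);sc=np.array([.001,.001,.02,.001])
    def full(q):
        p=p0.copy();p[free]+=q*sc[free];return p
    def cost(q):
        x,y,a,z=full(q);c,s=np.cos(a),np.sin(a);R=np.array([[c,-s,0],[s,c,0],[0,0,1]])
        P=pts@R.T+[x,y,z];return sum((sil(n,rois[n],P,m.shape)!=m).sum()/m.sum() for n,m in masks.items())
    best=None
    for sd in(6,2,1):
        q0=np.zeros(len(free)) if best is None else best.x
        sim=np.vstack([q0]+[q0+sd*e for e in np.eye(len(free))])
        best=minimize(cost,q0,method="Nelder-Mead",options=dict(initial_simplex=sim,maxiter=300))
    return full(best.x),best.fun
def ray(n,u,z):
    c=cal[n];d=c["cam_to_world"][:3,:3]@np.linalg.inv(c["intrinsics"])@[u[0],u[1],1];o=c["cam_to_world"][:3,3]
    return o+d*(z-o[2])/d[2]
E
cat > m1.py <<'E'
from meas import *
I={n:cv2.imread(f"pics/{n}0.png")[...,::-1].copy() for n in cal}
H=lambda lo,hi,s,v=0:(lambda h,i:(h[...,0]>=lo)&(h[...,0]<=hi)&(h[...,1]>s)&(h[...,2]>v))
T={"jig":((355,175,95,60),(310,210,80,68),H(5,18,95),box([-.052,.052],[-.095,.095],[0,.03]),.0,(402,204)),
"stand":((222,188,60,48),(257,158,48,36),H(50,90,70),box([-.032,.032],[-.042,.042],[0,.005]),np.nan,(249,213)),
"knob":((312,172,24,22),(318,190,20,20),H(12,30,105),np.vstack([cyl(.013,[0,.005]),cyl(.010,[.024])]),0,(324,183)),
"setcap":((308,238,24,22),(270,202,22,26),H(105,130,100),cyl(.0075,[.030,.044]),0,(319,248))}
vis=[]
for k,(rt,rs,f,pts,a,u) in T.items():
    rois={"top":rt,"side":rs};ms={n:mask(I[n],rois[n],f) for n in rois}
    p=ray("top",u,.01);yaws=[a] if a==a else [.45-np.pi/2+np.pi/2,]
    fr=[0,1,3] if k in("knob","setcap") else [0,1,2,3]
    p0=[p[0],p[1],yaws[0],0]
    r,c=fit(ms,rois,pts,p0,fr);print(k,"joint",np.round(r,4),round(c,3),[int(m.sum()/K/K) for m in ms.values()])
    f2=[i for i in fr if i!=3]
    for n in ms:
        r0=r.copy();r0[3]=0;q,c=fit({n:ms[n]},rois,pts,r0,f2);print("   ",n,np.round(q,4),round(c,3))
    for n in ms:
        x,y,w,h=rois[n];i=cv2.resize(I[n][y:y+h,x:x+w],None,fx=K,fy=K)
        cs,_=cv2.findContours(ms[n],0,1);cv2.drawContours(i,cs,-1,(255,0,255),1)
        vis.append(cv2.resize(i,(200,int(200*i.shape[0]/i.shape[1])))[:200])
vis=[cv2.copyMakeBorder(v,0,max(0,200-v.shape[0]),0,0,0) for v in vis]
cv2.imwrite("pics/m2.png",np.vstack([np.hstack(vis[:4]),np.hstack(vis[4:])])[...,::-1])
# lock brass top edge ends from crops
for u in((97,222),(268,140)):
    w=((u[0]+.5)*.12-.5+225,(u[1]+.5)*.12-.5+192);print("lock top end",np.round(ray("top",w,.049),4))
for u in((525,85),(665,135)):
    w=((u[0]-400+.5)*.1-.5+257,(u[1]+.5)*.1-.5+158);print("side  end",np.round(ray("side",w,.049),4))
for u in((220,426),(332,428),(331,511),(219,509)):
    w=((u[0]+.5)*.21-.5+360,(u[1]-300+.5)*.21-.5+170);print("pocket top",np.round(ray("top",w,.030),4))
for u in((580,492),(648,462),(700,530),(637,562)):
    w=((u[0]-400+.5)*.19-.5+312,(u[1]-300+.5)*.19-.5+212);print("pocket side",np.round(ray("side",w,.030),4))
E
python3 m1.py
```

```text
jig joint [ 0.5693 -0.1685 -0.0162 -0.0018] 0.332 [2711, 1493]
    top [ 0.5693 -0.1684 -0.0111  0.    ] 0.038
    side [ 0.5743 -0.1552 -0.0982  0.    ] 0.269
stand joint [ 0.4713  0.4314  0.0321 -0.1371] 2.0 [0, 1]
    top [0.4713 0.4314 0.0321 0.    ] 1.0
    side [0.4713 0.4314 0.0321 0.    ] 1.0
knob joint [ 0.6242  0.0409  0.     -0.0028] 3.895 [54, 13]
    top [0.6254 0.0411 0.     0.    ] 0.348
    side [0.6333 0.0574 0.     0.    ] 3.508
setcap joint [ 0.4449  0.0532  0.     -0.0034] 2.348 [18, 9]
    top [0.4451 0.0519 0.     0.    ] 0.495
    side [0.4442 0.0561 0.     0.    ] 1.864
lock top end [0.5178 0.2678 0.049 ]
lock top end [0.5453 0.2148 0.049 ]
side  end [0.5116 0.2618 0.049 ]
side  end [0.5416 0.2118 0.049 ]
pocket top [ 0.5907 -0.1812  0.03  ]
pocket top [ 0.5914 -0.2443  0.03  ]
pocket top [ 0.5446 -0.2444  0.03  ]
pocket top [ 0.5439 -0.1815  0.03  ]
pocket side [ 0.5426 -0.1862  0.03  ]
pocket side [ 0.59   -0.1877  0.03  ]
pocket side [ 0.5859 -0.2453  0.03  ]
pocket side [ 0.5413 -0.2459  0.03  ]
```

View pics/m2.png

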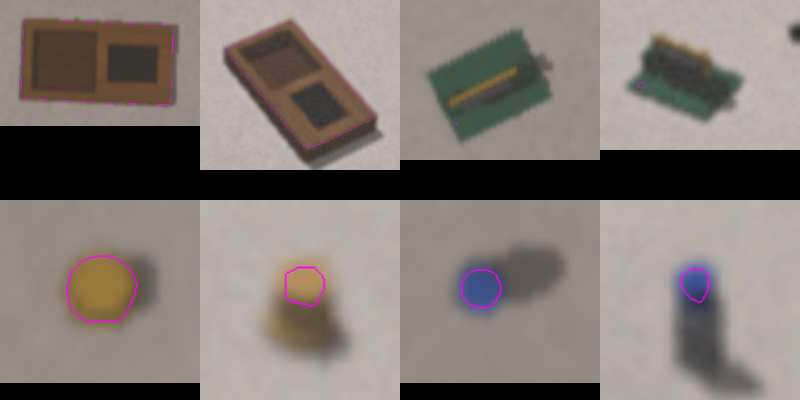

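Masks: the jig is good in top view (top face only in side view). The stand, knob and setter thresholds were too tight, so I'm switching to Otsu on colour differences with matching models per view.

```bash
cat > m2.py <<'E'
from meas import *
I={n:cv2.imread(f"pics/{n}0.png")[...,::-1].copy() for n in cal}
def otsu(g):
    def f(h,i):
        d=np.clip(g(i[...,0],i[...,1],i[...,2])+60,0,255).astype(np.uint8)
        return cv2.threshold(d,0,1,cv2.THRESH_OTSU)[1]
    return f
jt=box([-.052,.052],[-.095,.095],[.03]);kn=cyl(.010,[.005,.024]);cap=cyl(.0075,[.030,.044])
st=box([-.032,.032],[-.042,.042],[0,.005])
lk=box([0,.004],[-.03,.03],[.044]);pk=box([-.024,.024],[-.032,.032],[.03])
yel=otsu(lambda r,g,b:r-b);dark=otsu(lambda r,g,b:60-2*abs(r-b)+0*(r))
T={"jigtop":({"top":(355,175,95,60),"side":(310,210,80,68)},lambda h,i:(h[...,0]>=5)&(h[...,0]<=18)&(h[...,1]>95),jt,-.01,(402,204),.03,4),
"pocket":({"top":(401,192,36,26),"side":(342,238,30,28)},otsu(lambda r,g,b:60-2*(r-b)),pk,-.01,(418,207),.03,4),
"stand":({"top":(222,188,60,48),"side":(257,158,48,36)},otsu(lambda r,g,b:2*(g-r)),st,-.49,(249,213),.0,4),
"locktop":({"top":(232,204,30,20),"side":(266,160,22,22)},otsu(lambda r,g,b:2*(r-b)),lk,-.49,(247,214),.049,4),
"knob":({"top":(312,172,24,22),"side":(318,190,20,20)},yel,np.vstack([cyl(.013,[0,.005]),cyl(.010,[.024])]),0,(324,183),.01,3),
"setcap":({"top":(308,238,24,22),"side":(270,202,22,26)},otsu(lambda r,g,b:b-r),cap,0,(319,248),.03,3)}
vis=[]
for k,(rois,f,pts,a,u,z,nf) in T.items():
    ms={n:mask(I[n],rois[n],f) for n in rois};p=ray("top",u,z);p0=[p[0],p[1],a,.005 if k=="locktop" else 0]
    fr=[0,1,2,3] if nf==4 else [0,1,3]
    if k=="locktop": ms2={"top":ms["top"]}
    else: ms2=ms
    r=None
    if len(ms2)>1:
        r,c=fit(ms2,rois,pts,p0,fr);print(k,"joint",np.round(r,4),round(c,3))
    for n in ms:
        q,c=fit({n:ms[n]},rois,pts,p0,[i for i in fr if i!=3]);print("   ",k,n,np.round(q,4),round(c,3))
        x,y,w,h=rois[n];i=cv2.resize(I[n][y:y+h,x:x+w],None,fx=K,fy=K)
        cs,_=cv2.findContours(ms[n],0,1);cv2.drawContours(i,cs,-1,(255,0,255),1)
        s=200/max(i.shape[:2]);i=cv2.resize(i,None,fx=s,fy=s);vis.append(cv2.copyMakeBorder(i,0,200-i.shape[0],0,200-i.shape[1],0))
cv2.imwrite("pics/m3.png",np.vstack([np.hstack(vis[j:j+4]) for j in(0,4,8)])[...,::-1])
E
python3 m2.py
```

```text
jigtop joint [ 0.569  -0.1683 -0.0144 -0.008 ] 0.061
    jigtop top [ 0.5696 -0.1679 -0.0205  0.    ] 0.023
    jigtop side [ 0.5643 -0.1709 -0.0073  0.    ] 0.045
pocket joint [ 0.568  -0.2135  0.0073 -0.0049] 0.096
    pocket top [ 5.679e-01 -2.128e-01 -1.000e-04  0.000e+00] 0.017
    pocket side [ 0.5643 -0.2158  0.0099  0.    ] 0.057
stand joint [ 0.5325  0.2443  0.4993 -0.0025] 0.178
    stand top [0.5332 0.2431 0.5023 0.    ] 0.017
    stand side [0.5299 0.2431 0.5265 0.    ] 0.133
    locktop top [0.5287 0.2404 0.5203 0.005 ] 0.372
    locktop side [ 0.5309  0.2456 -0.495   0.005 ] 0.958
knob joint [ 0.6237  0.0413  0.     -0.0013] 0.643
    knob top [0.6236 0.0404 0.     0.    ] 0.295
    knob side [0.6223 0.0414 0.     0.    ] 0.349
setcap joint [ 0.4448  0.0523  0.     -0.0026] 0.526
    setcap top [0.445  0.0523 0.     0.    ] 0.025
    setcap side [0.4423 0.0526 0.     0.    ] 0.37
```

View pics/m3.png

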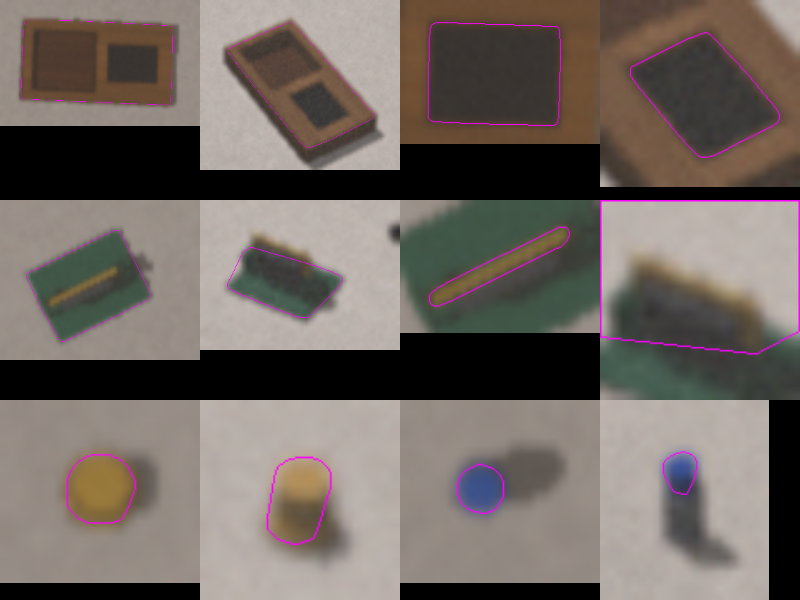

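Top-view fits are tight (jig-top residual 0.023, pocket 0.017). The side view is shifted by about (−4,−3) mm, which comes from the calibration. I'll settle the offset by touching the well walls lightly. First, an IK check for the tilt options.

```bash
cat > h.py <<'E'
from rig import arm
import numpy as np
from scipy.spatial.transform import Rotation as Ro
rz=lambda a:Ro.from_euler("z",a).as_matrix()
def down(a): # tool pointing down, tool y at world angle a+90deg
    return rz(a)@np.diag([-1.,1,-1])
def lock_R(yaw,th): # lock frame; th=0 upright, 90deg = face down
    return rz(yaw)@Ro.from_euler("y",-th).as_matrix()
def grasp(p,R,s,sg=1): # TCP pose for lock origin p; tool y=sg*lock x
    T=np.column_stack([[0,sg,0],[sg,0,0],[0,0,-1]]).astype(float)
    return np.asarray(p)+R@[.006,0,s],R@T
E
python3 - <<'E'
from h import *
pk=np.array([.567,-.214,.024])
for nm,yaw,sgn in(("A x0=-x",np.pi-.012,-1),("B x0=+x",-.012,1)):
  for sg in(1,-1):
    for th in(0,20,40):
        p=pk+rz(yaw)@[.0205,0,0];P,R=grasp(p,lock_R(yaw,np.radians(th)),.023,sg)
        q=arm.solve_ik(P,R);print(nm,sg,th,np.round(P,3),np.round(R[:,2],2),None if q is None else np.round(q,0))
for sg in(1,-1):
    P,R=grasp([.528,.24,.005],lock_R(np.pi+.5,0),.023,sg);q=arm.solve_ik(P,R);print("pick",sg,np.round(P,3),None if q is None else np.round(q,0))
q=arm.solve_ik([.567,-.1275,.02],down(-.012));print(np.round(q,0))
E
```

```text
A x0=-x 1 0 [ 0.541 -0.214  0.047] [ 0.  0. -1.] [-27.  37.  93.  -0.  50. 153.]
A x0=-x 1 20 [ 0.549 -0.214  0.048] [-0.34  0.   -0.94] [-23.  46.  74.  -8.  79. 161.]
A x0=-x 1 40 [ 0.557 -0.214  0.045] [-0.64  0.01 -0.77] [-20.  58.  56. -12. 105. 162.]
A x0=-x -1 0 [ 0.541 -0.214  0.047] [ 0.  0. -1.] [-27.  37.  93.  -0.  50. -27.]
A x0=-x -1 20 [ 0.549 -0.214  0.048] [-0.34  0.   -0.94] [-23.  46.  74.  -8.  79. -19.]
A x0=-x -1 40 [ 0.557 -0.214  0.045] [-0.64  0.01 -0.77] [-20.  58.  56. -12. 105. -18.]
B x0=+x 1 0 [ 0.593 -0.214  0.047] [ 0.  0. -1.] [-25.  40.  85.  -0.  55. -25.]
B x0=+x 1 20 [ 0.585 -0.214  0.048] [ 0.34 -0.   -0.94] [-31.  35. 104.  24.  26. -50.]
B x0=+x 1 40 [ 0.577 -0.214  0.045] [ 0.64 -0.01 -0.77] [ -39.   40.  120.  116.   27. -151.]
B x0=+x -1 0 [ 0.593 -0.214  0.047] [ 0.  0. -1.] [-25.  40.  85.  -0.  55. 155.]
B x0=+x -1 20 [ 0.585 -0.214  0.048] [ 0.34 -0.   -0.94] [-31.  35. 104.  24.  26. 130.]
B x0=+x -1 40 [ 0.577 -0.214  0.045] [ 0.64 -0.01 -0.77] [-39.  40. 120. 116.  27.  29.]
pick 1 [0.523 0.237 0.028] [ 18.  38.  95.  -0.  48. 170.]
pick -1 [0.523 0.237 0.028] [ 18.  38.  95.  -0.  48. -10.]
[ -19.   39.   94.   -0.   47. -108.]
```

Option A (lock back toward the robot, gripper flip sign −1) is comfortable. Now to probe the well walls.

```bash
cat >> h.py <<'E'
def touch(d,start,step=.001,nmax=12,thr=2.5,feed=.05):
    """step along unit d from start until the opposing force passes thr; returns TCP"""
    d=np.asarray(d,float);arm.move_l(start,feed=.15);f0=arm.current_force()@d;log=[]
    for i in range(1,nmax+1):
        arm.move_l(np.asarray(start)+d*step*i,feed=feed)
        f=arm.current_force()@d-f0;log.append(round(f,1))
        if abs(f)>thr: break
    p=arm.current_ee_pos();print("touch",d,np.round(p,4),log,round(arm.current_t(),2));return p
E
python3 - <<'E'
from h import *
j=-.012;w=np.array([.567,-.1275,.0]);R=down(-np.pi/2+j);print(np.round(arm.solve_ik(w+[0,0,.02],R),0))
arm.move_to(w+[0,0,.12],R);print(arm.current_t());arm.grip(0);print(arm.current_t(),arm.current_force())
arm.move_l(w+[0,0,.02],feed=.2);print(arm.current_t())
r={}
for n,d,g in(("x+",[1,0,0],.0205),("x-",[-1,0,0],.0205),("y+",[0,1,0],.020),("y-",[0,-1,0],.020)):
    r[n]=touch(d,w+[0,0,.02]+np.array(d)*g,nmax=9)
    if n!="y-": arm.move_l(w+[0,0,.02],feed=.2)
print("well",(r["x+"][0]+r["x-"][0])/2,(r["y+"][1]+r["y-"][1])/2,r["x+"][0]-r["x-"][0],r["y+"][1]-r["y-"][1])
E
```

```text
[-19.  39.  94.  -0.  47. -18.]
2.9667
4.3333 [-0.62858277 -0.2544204  -0.33978452]
4.9833
touch [1. 0. 0.] [ 0.5966 -0.1275  0.02  ] [np.float64(0.7), np.float64(1.2), np.float64(0.9), np.float64(1.3), np.float64(0.6), np.float64(1.9), np.float64(0.4), np.float64(1.9), np.float64(1.6)] 7.52
touch [-1.  0.  0.] [ 0.5397 -0.1275  0.02  ] [np.float64(-1.4), np.float64(-1.3), np.float64(-1.8), np.float64(-1.0), np.float64(-1.1), np.float64(-0.4), np.float64(-3.3)] 9.85
touch [0. 1. 0.] [ 0.5671 -0.104   0.02  ] [np.float64(1.2), np.float64(-0.2), np.float64(1.0), np.float64(-5.1)] 11.43
touch [ 0. -1.  0.] [ 0.5669 -0.15    0.02  ] [np.float64(0.3), np.float64(0.3), np.float64(-4.8)] 12.72
well 0.5681153074035792 -0.12700551059348836 0.05690617147188759 0.0460088820023003
```

Run:
```python
from h import *
w=np.array([.567,-.1275,.02]);arm.move_l(w,feed=.2)
a=touch([-1,0,0],[.540,-.1275,.02],nmax=7,thr=4)
b=touch([1,0,0],[.5955,-.1275,.02],nmax=7,thr=4)
print((a+b)/2,b-a)
arm.move_l([.567,-.1275,.12],feed=.3)
```

```text
touch [-1.  0.  0.] [ 0.5395 -0.128   0.0202] [np.float64(-3.3), np.float64(-8.7)] 13.82
touch [1. 0. 0.] [ 0.5973 -0.1274  0.0199] [np.float64(0.2), np.float64(-2.0), np.float64(-6.9)] 15.11
[ 0.5683967  -0.1277106   0.02006091] [ 0.0578088   0.00053759 -0.00027494]
```

Well centre by touch: (0.5684, −0.127), so the top-camera offset is about (−1.1,−1.2) mm. With that correction both views agree on the lock plate's middle at (0.530, 0.2395). Next I pick the lock.

Run:
```python
from h import *
import cv2
P,R=grasp([.5318,.2405,.005],lock_R(np.pi+.5,0),.022,-1)
arm.grip(.045);print(arm.current_t())
arm.move_to(P+[0,0,.06],R);arm.move_l(P,feed=.15);print(arm.current_t(),arm.current_force())
arm.grip(0);print(arm.current_t(),arm.current_width(),arm.current_grasp_force(),arm.current_force())
arm.move_l(P+[0,0,.09],feed=.15);print(arm.current_t(),arm.current_width(),arm.current_force())
t=arm.snapshot("top");s=arm.snapshot("side")
c=lambda i,x,y:cv2.resize(i[y:y+60,x:x+80],(400,300),interpolation=2)
cv2.imwrite("pics/pick.png",np.hstack([c(t,205,175),c(s,235,120)])[...,::-1])
```

```text
16.425
18.3583 [ 0.31841735 -0.57573713 -0.31969748]
18.9667 0.011930505397974195 29.343710581306368 [3.16406169 3.3819337  5.36724826]
19.7167 0.0117757120774702 [ 0.71472485  0.38779486 -2.14311447]
```

View pics/pick.png

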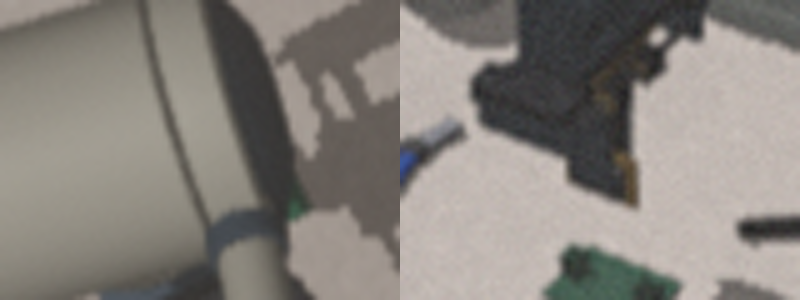

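The lock is held cleanly (width 11.8 mm). Its lower right corner is at about side px (282.4,161.4) and the stand below is empty. I'll check the along-plate position in the hand from that corner.

Run:
```python
from h import *
from meas import proj,ray
L=lock_R(np.pi+.5,0);T=arm.current_ee_pos();o=T-L@[.006,0,.022];off=np.array([.0036,.0019,0])
for l in([4,30,0],[0,30,0],[4,30,44],[4,-30,0]): print(l,np.round(proj("side",[o+L@(np.array(l)/1000)-off])[0],2))
print(T)
d=lambda l:proj("side",[o+L@(np.array(l)/1000)-off])[0]
print(d([4,32,0])-d([4,30,0]),d([4,30,-2])-d([4,30,0]))
```

```text
[4, 30, 0] [282.01 161.85]
[0, 30, 0] [282.63 161.23]
[4, 30, 44] [281.53 151.85]
[4, -30, 0] [267.7  156.34]
[0.52574947 0.23732961 0.11569201]
[0.48318277 0.18617366] [0.02138751 0.44576538]
```

The corner matches prediction within half a pixel. Next: set the lower edge in the pocket, tilt about it, and slide it to the near wall.

```bash
cat > place.py <<'E'
from h import *
j=-.012;yaw=np.pi+j;pk=np.array([.5674,-.214,.024]);s=.022
def pose(u,z,th): return grasp(pk+rz(yaw)@[u,0,z],lock_R(yaw,np.radians(th)),s,-1)
E
python3 - <<'E'
from place import *
P,R=pose(.0175,.05,15);arm.move_to(P,R);print(arm.current_t())
P,R=pose(.0175,.004,15);arm.move_l(P,feed=.12);f0=arm.current_force()
print(arm.current_t(),f0)
for i in range(1,13):
    P,R=pose(.0175,.004-.0007*i,15);arm.move_l(P,feed=.05);f=arm.current_force()-f0
    if f[2]>2: break
z0=.004-.0007*i;print("z",z0,f,arm.current_ee_pos()-P,arm.current_t())
for th in(20,25,30,35,40):
    P,R=pose(.0175+.0005*(th-15)/5,z0+.0003,th);arm.move_l(P,R,feed=.08);print(th,np.round(arm.current_force()-f0,1))
print(arm.current_t(),arm.current_width())
f1=arm.current_force();x0=rz(yaw)[:,0]
for i in range(1,9):
    P,R=pose(.020+.0005*i,z0+.0003,40);arm.move_l(P,feed=.05);f=(arm.current_force()-f1);print(round(.020+.0005*i,4),np.round(f,1))
    if f@x0<-3: break
print(arm.current_t(),arm.current_width())
E
```

```text
21.475
22.0083 [ 0.4271616  -0.52039869 -1.21947102]
z 0.0005 [-0.83998701  0.24019382  3.05056464] [ 6.44251721e-05 -2.95002123e-05  7.33711071e-05] 23.2583
20 [ 0.7 -0.6  2.6]
25 [-0.7  0.7  3.2]
30 [-1.4  0.7  3.7]
35 [-1.9  1.2  2.8]
40 [-1.5  0.5  3. ]
24.5083 0.011802075789555519
0.0205 [ 1.1  1.1 -3.4]
0.021 [ 1.6 -0.2 -0.1]
0.0215 [ 6.  -1.1  2.5]
25.2583 0.011610743670927286
```

Wall contact came at +21.2 mm, where geometry says it should, so the pocket position is confirmed. Now I release and withdraw along the tool axis so it tips down.

Run:
```python
from place import *
import cv2
P,R=pose(.0211,.0008,40);arm.move_l(P,feed=.05)
arm.grip(.026);print(arm.current_t(),arm.current_force())
zt=R[:,2]
arm.move_l(P-zt*.030,feed=.06);arm.move_l(P-zt*.075,feed=.2)
print(arm.current_t(),arm.current_force())
arm.move_to(np.array([.5674,-.04,.14]),down(-np.pi/2+j));arm.grip(0);print(arm.current_t())
t=arm.snapshot("top");s=arm.snapshot("side")
c=lambda i,x,y:cv2.resize(i[y:y+60,x:x+80],(400,300),interpolation=2)
cv2.imwrite("pics/tip.png",np.hstack([c(t,378,175),c(s,315,220)])[...,::-1])
```

```text
25.9417 [ 1.02247222 -0.28706286  0.36655239]
26.9667 [-0.64361502  0.09815973 -0.95022759]
28.45
```

View pics/tip.png

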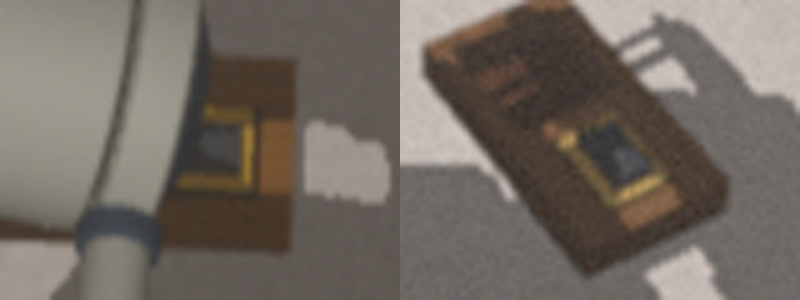

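The lock lies flat in the pocket, back up, with an even brass frame around the dark body (side px ≈ (438,253)). Now the guarded press on the back; the contact height also verifies it is home.

Run:
```python
from place import *
R=down(-np.pi/2+j);p=np.array([pk[0],pk[1],0])
arm.move_to(p+[0,0,.08],R);arm.move_l(p+[0,0,.040],feed=.15);arm.sleep(.2);f0=arm.current_force()[2]
for i in range(1,20):
    z=.040-.0007*i;arm.move_l(p+[0,0,z],feed=.03);f=arm.current_force()[2]-f0;print(round(z,4),round(f,1),round(arm.current_ee_pos()[2],4))
    if f>7.2 or z<.0312: break
arm.sleep(.3);print(round(arm.current_force()[2]-f0,1))
arm.move_l(p+[0,0,.045],feed=.04);arm.move_l(p+[0,0,.12],feed=.25);print(arm.current_t())
```

```text
0.0393 -0.5 0.0395
0.0386 -0.9 0.0385
0.0379 -1.0 0.0378
0.0372 -0.6 0.0371
0.0365 -0.7 0.0364
0.0358 1.1 0.0358
0.0351 0.9 0.0351
0.0344 3.3 0.0344
0.0337 2.8 0.0337
0.033 3.5 0.033
0.0323 3.7 0.0323
0.0316 4.2 0.0317
0.0309 5.3 0.031
5.1
34.4333
```

The press moved the pad from contact at z≈0.0355 to about 5.3 N, not bottomed, and then released. Next, the setter and the knob.

Run:
```python
from place import *
import cv2
W=np.array([.5684,-.127,0]);R=down(-np.pi/2+j)
arm.grip(.045)
for nm,o,z,dy,wmin in(("setter",[.4445,.052,0],.011,-.020,.015),("knob",[.623,.040,0],.0075,.020,.017)):
    o=np.array(o)
    arm.move_to(o+[0,0,z+.06],R);arm.move_l(o+[0,0,z],feed=.15);arm.grip(0)
    w=arm.current_width();print(nm,round(w,4),round(arm.current_grasp_force(),1),arm.current_t())
    if w<wmin: print("missed");break
    arm.move_l(o+[0,0,z+.08],feed=.25)
    q=W+rz(j)@[0,dy,0];arm.move_to(q+[0,0,z+.075],R);arm.move_l(q+[0,0,z+.0068],feed=.12)
    print(arm.current_width(),arm.current_force());arm.grip(.032)
    arm.move_l(q+[0,0,.10],feed=.2);arm.grip(.045) if nm=="setter" else 0
    print(arm.current_t())
arm.move_to(np.array([.45,.22,.25]),R);print(arm.current_t())
t=arm.snapshot("top");s=arm.snapshot("side")
c=lambda i,x,y:cv2.resize(i[y:y+75,x:x+100],(400,300),interpolation=2)
cv2.imwrite("pics/end.png",np.hstack([c(t,350,165),c(s,300,205)])[...,::-1])
```

```text
setter 0.017 30.0 37.4833
0.01735015033308901 [ 0.4117645   0.42034685 -0.8397516 ]
41.0167
knob 0.0182 30.8 42.9
0.018449400206519837 [-0.23377301 -0.32391325 -1.29206034]
45.7583
47.175
```

View pics/end.png

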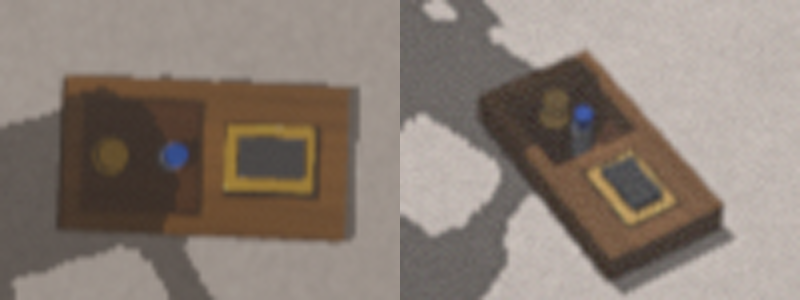

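Both fittings stand upright in the well. The lock's brass frame in the top view looks slightly uneven at the right, (225–318, 122–195), so I'm taking a closer look before handing in.

Run:
```python
from rig import arm
import cv2,numpy as np
av=lambda n:np.mean([arm.snapshot(n) for _ in range(6)],0).astype(np.uint8)
t=av("top");s=av("side")
c=lambda i,x,y:cv2.convertScaleAbs(cv2.resize(i[y:y+36,x:x+36],(400,400),interpolation=2),alpha=1.5)
cv2.imwrite("pics/z.png",np.hstack([c(t,400,187),c(s,340,234)])[...,::-1])
```

```text
(no output)
```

View pics/z.png

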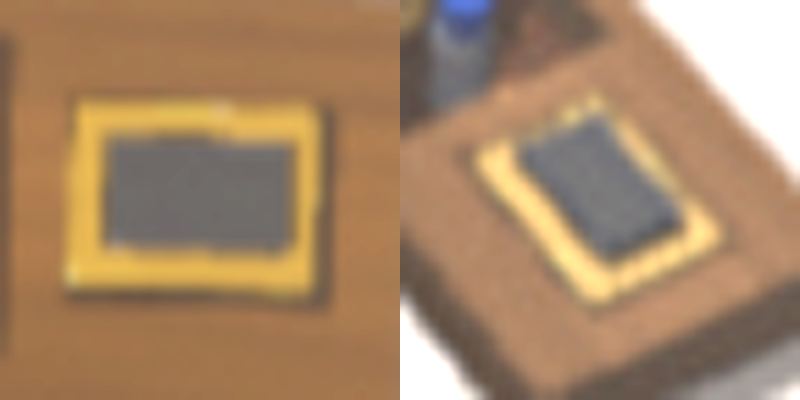

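Close up, the plate is flat inside the mouth, with a dark gap at right and bottom, so it just sits toward one corner of the play. The press met its back at 36 mm, which is the fully-home height (resting on a rim would read 38–39 mm). Handing in.

Run:
```python
from rig import arm
print(arm.current_t());print(arm.sign_off())
```

```text
47.875
the job is handed in; nothing more can be done
None
```

The job is handed in at 47.9 s: the lock lies brass face down and home in the pocket, was pressed gently (about 5 N) and came back up, and the knob and setter stand in the well.

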